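# Push a used plug pot through the spring flap of the wash bin

### The job

The used orange plug pot standing on the deck of the wash bin is to go in for washing. With one finger press the red bar down to its stop, or close to it, so that the white self-closing flap is well open, and while holding it there slide the pot along the deck with the other finger until it drops through the hole; never push the pot over the flap while the flap is shut, and do not pick the pot up. Then let go so that the flap closes by itself over the pot, and leave everything else on the bench where it stands.

Things in the scene. Friction and masses are not known exactly. Their poses are not given: they have to be found in the camera images.
- bin: Wash bin fixed to the bench, grey box with flat green deck, deck top 165 mm above the bench. Origin at bench level under the near edge of the hole; x = direction in which to push the pot, y left, z up. In this frame the box spans x -125 to 118, y -100 to 66 mm; the hole x 0 to 100, y -78 to 50 mm; the pot stands on the bare deck before it. Inside floor 6 mm above the bench, walls 6 mm.
- flap (a joint): Opening angle of the white flap, rad: 0 shut (flush, filling the hole), grows as it swings down into the bin, stop at 0.97. Hinge axis parallel to the bin's x at its y = 50, z = 165 mm; the flap reaches 123 mm from it towards -y. A spring shuts it within about a second; about 3 to 4 N down on the red bar opens it. The pot's weight does not open it.
- bar (a point): Axis of the red press bar, a freely turning roller 16 mm thick carried by the flap, parallel to the bin's x; this point is at bin x = -30 mm. Flap shut: y = 30, z = 211 mm in the bin's frame. It spans x -115 to 85 mm, beside the pot. Pressed, it arcs about the flap's hinge to y = 1, z = 174 at the stop, so follow it down and right. It can be pressed, and slid along, anywhere.
- plug_pot: Loose empty square orange plastic plug pot, 40 x 40 mm, 45 mm high, open top, walls 3 mm, about 30 g. Origin at the centre of its underside, z up. It starts upright on the deck, centre 35 to 55 mm before the hole, at bin y -50 to -37 mm, squared with the bin within 9 degrees; pushed along the bin's x it drops into the hole beside the opened flap.
- blue_pot: Blue glazed pot, 110 mm wide, 100 mm high, a bystander; origin at the centre of its underside.
- cultivator: Steel hand cultivator lying down, 250 mm long, a bystander.
- dibber: Birch dibber, 195 mm long, 70 mm wide T-grip, 26 mm thick, lying to the right of the bin, a bystander.
- plug_tray: Red plastic plug tray, 160 x 200 x 45 mm, a bystander; origin at the centre of its underside.
- clay_pot: Small terracotta pot, 64 mm wide, 60 mm high, standing to the left of the bin, a bystander.
- mister: Green bottle, 72 mm wide, 170 mm high, a bystander.
- feed_tin: Tin with a yellow label, 76 mm wide, 100 mm high, a bystander.

How it is judged:
On the way, in this order (a step that is already met when the one before it is completed fails the run):
1. A finger holds the flap well open (over 0.6 rad) while the pot still stands on the deck (value of joint flap above 0.6 rad and contact force between the fingers and bin above 0.3 N and x of plug_pot in the frame of bin below -0.02 m and z of plug_pot in the frame of bin above 0.16 m), for 0.2 s.
2. With the flap held open, the fingers push the pot to the edge of the hole (value of joint flap above 0.6 rad and contact force between the fingers and bin above 0.3 N and contact force between the fingers and plug_pot above 0.02 N and x of plug_pot in the frame of bin above -0.015 m), for 0.02 s.
3. The pot has dropped into the bin (z of plug_pot in the frame of bin below 0.075 m), for 0.1 s.
At the end, for the whole second after the job is handed in: The plug pot lies at rest inside the bin, its underside's centre less than 75 mm above the bench, and the flap has shut over it (under 0.06 rad) (z of plug_pot in the frame of bin between 0 and 0.075 m and x of plug_pot in the frame of bin between -0.125 and 0.118 m and y of plug_pot in the frame of bin between -0.1 and 0.066 m and linear speed of plug_pot below 0.03 m/s and value of joint flap below 0.06 rad); the robot touches nothing.
It fails at once if The pot was pushed over the flap while the flap was not open (x of plug_pot in the frame of bin above 0.006 m and z of plug_pot in the frame of bin above 0.15 m and value of joint flap below 0.4 rad).
It fails at once if The pot was lifted off the deck (z of plug_pot in the frame of bin above 0.18 m).
It fails at once if A bystander was moved (distance of any of blue_pot, cultivator, dibber, plug_tray, clay_pot, mister, feed_tin from where it was at the start of the episode above 0.015 m).
It also fails if it takes over 38 s, if anything falls off the work surface, if the arm or the gripper's body presses on something with over 40 N, if the wrist force passes 120 N, or if a joint passes its speed limit or range.

### The arm

A 6-joint arm with a two-finger parallel gripper is mounted at the origin on the work surface. World frame = base frame: x ahead of the robot, y to its left, z up, the work surface at z = 0. Lengths are in m, angles in rad, forces in N, time in s.
With the tool pointing down it reaches from about 0.375 to 0.925 m from the base axis. Payload 5.7 kg.
Tool frame: the origin (TCP) lies on the centre line of the jaws, within the pads' length; the fingertips stand 17 mm ahead of it and the grasp point (between the pads) lies 2 mm behind it; z points along the fingers, y is the direction in which the jaws open and shut (so a half turn about z gives the same grasp; the last joint's range is limited). The gripper opens to 88 mm and grips with 3 to 60 N. Pads are 20 mm wide; open, the fingers measure 115 mm over their backs; the gripper's body (75 mm by 178 mm) begins 61 mm behind the grasp point.
Start: joints at [1.023, 0.359, 1.51, -0, 1.272, -0.115], TCP at [0.252, 0.545, 0.24] pointing down, gripper open.
Joint ranges: [-2.97, 2.97], [-1.01, 2.36], [0.21, 2.38], [-0.96, 4.11], [0.2, 2.71], [-2.98, 2.98]. Speed limits (rad/s): [2.39, 2.39, 3.14, 3.14, 3.14, 3.14].

### API

Orientations are given as a rotation vector (axis times angle).
In Python, from workcell import get_obs, read_camera, camera_model, close_job, trace gives the robot as it stands.
- The arm moves only by the tool drive_tool, never from a script. Its argument "series" is a list of rows, each a list of 6 numbers: the shift along the world's x, y, z in units of 0.03 m (1.0 is 0.03 m), then the turn, a rotation vector about the world's x, y, z in units of 4 degrees (1.0 is 4 degrees). A call has 1 to 10 rows; each row shifts and turns the commanded pose from where the row before left it; what a row does not reach is not made up. A row lasts 1/12 s, in which the tool goes at most 41.7 mm and 7.16 degrees, less where a joint would pass 70% of its speed; a pose out of reach is approached as far as the arm can. A call with a number of a shift or a turn outside -1 to 1 is refused whole. A call with a gripper value outside its range is refused whole. "grip" is the finger opening in mm, from 0 to 87.8, set as the call begins (left out, the last holds). The fingers move at their own pace and stop on an object; "squeeze" is the grip in N (left out, the last holds). Time passes only in rows, so rows that do not move let the fingers close. It gives the time, the measured TCP pose, the force and the opening at its end, in the units of the state.
- get_obs(): the state, without advancing time (a new reading comes with each control period).
- read_camera(name): name is "scene" or "side" or "wrist"; returns (picture, depth): 480x640x3 uint8, red, green, blue; 480x640 float32, m along the optical axis (not along the pixel's ray), 0 where there is no reading.
- camera_model(name): a dict with "camera_matrix" (3x3 intrinsics, pixels), "origin" and "attitude" of the camera in the world. Camera axes: x right, y down, z forward; pixel columns grow to the right and rows downward; lengths in m; the calibration is good to about 2 mm. A picture is of the moment at which its call begins: read the wrist's pose just before it. camera_model takes no time and is no camera call; for the wrist camera it gives the pose at the moment of the call.
- close_job(): hands the job in, once; it reports no verdict.
Trained networks look in the newest picture that a camera, given by its name, has taken for a name from the list of things; names that differ only in an ending like _2 or _b are one class to them, and where a whole thing is asked for, a point or a joint stands for the part that bears it (a point fixed in the world has none). Each returns a list of dicts, best first, with "score" (0 to 1); they miss things now and then, are a little off and sometimes report something else, mostly with a low value. They report only what shows in the picture. A call takes as long as a camera call.
- trace(camera, name): "region" (480x640 bool, what is visible of it) and "pixel" ([column, row] in pixels, amid what is visible of it).
The state is a dict: "time_s": time; "q": joint angles; "qvel": joint speeds; "joint_efforts": joint torques, N m; "tcp_pos": TCP position; "ee_rot": TCP orientation; "force": force on the tool from outside, world axes, zero at the start; "torque": the same for the moment, N m; "opening": opening from 0.0 (shut) to 1.0 (fully open).
Only numpy, scipy, OpenCV 4.12 (cv2) and the standard library are available. Lean on these libraries where they do the work, as an engineer would, in place of code of your own. Each camera call takes 0.05 s, during which the arm holds its last target.

## Working session

There is one attempt and no reset: what is moved stays moved. The work goes in short steps, Python scripts to look and compute and a tool call to move; the robot and the scene stay as the last step left them, time stands still between calls to the robot, and variables do not carry over. Pictures are saved under pics/ and viewed, and the job is handed in when it is done.

Besides the shell and the picture viewer there is one more tool, called after "Call:" in YAML: its name, and indented under it one key for each argument. drive_tool: Moves the arm, as the interface text tells. Shifts and turns lie within -1 to 1; 1 stands for 0.03 m of shift or 4 degrees of turn. Its arguments: {"type":"object","properties":{"series":{"type":"array","items":{"type":"array","items":{"type":"number"}}},"grip":{"type":"number"},"squeeze":{"type":"number"}},"required":["series"]}

```bash
ls; mkdir -p pics
cat > h.py <<'E'
import numpy as np,cv2
from workcell import get_obs, read_camera, camera_model, close_job, trace
def pts(cam,depth,mask=None):
    m=camera_model(cam);K=np.array(m["camera_matrix"]);o=np.array(m["origin"]);R=np.array(m["attitude"])
    if R.shape!=(3,3): R=cv2.Rodrigues(R.astype(float))[0]
    v,u=np.mgrid[0:480,0:640]
    P=np.stack([(u-K[0,2])/K[0,0]*depth,(v-K[1,2])/K[1,1]*depth,depth],-1)@R.T+o
    return P
def save(n,img): cv2.imwrite('pics/'+n+'.png',img[:,:,::-1])
E
python3 - <<'E'
from h import *
o=get_obs();print(o)
for c in ['scene','side']:
    im,d=read_camera(c);save(c+'0',im);np.save(c+'0.npy',d);np.save(c+'P0.npy',pts(c,d));print(camera_model(c))
    for n in ['plug_pot','bar','bin','flap']:
        r=trace(c,n)
        for x in r[:2]:
            P=pts(c,d);m=x['region']&(d>0)
            print(c,n,x['score'],x['pixel'],m.sum(),np.median(P[m],0).round(3) if m.sum() else None)
        if r: np.save(f'{c}_{n}.npy',r[0]['region'])
print(get_obs()['time_s'])
E
```

```text
pics
{'time_s': 0.0, 'q': array([ 1.02289395e+00,  3.59493861e-01,  1.51139289e+00, -8.35894117e-06,
        1.27253878e+00, -1.15137320e-01]), 'qvel': array([ 0.00067169, -0.00159895, -0.00023261, -0.00087826, -0.00107955,
       -0.00015317]), 'joint_efforts': array([ 1.65905476e-03, -5.15365005e+01, -2.70733988e+01,  6.77116262e-02,
        3.46879684e-02, -1.08315874e-04]), 'tcp_pos': array([0.25131648, 0.54410985, 0.23883127]), 'ee_rot': array([-6.74362914e-01, -3.06775669e+00,  2.72587513e-03]), 'force': array([0.97628686, 0.22634908, 0.00394451]), 'torque': array([0.00185634, 0.03245792, 0.02522154]), 'opening': 1.0005259269238618}
{'camera_matrix': array([[494.57911118,   0.        , 320.06863825],
       [  0.        , 494.57911118, 242.79313986],
       [  0.        ,   0.        ,   1.        ]]), 'origin': array([1.44946573, 0.08308025, 1.3180652 ]), 'attitude': array([-1.793946  , -1.90339521,  0.67462225])}
scene plug_pot 0.53 [349.0, 230.6] 292 [0.527 0.088 0.191]
scene bar 0.77 [351.2, 258.5] 1216 [0.617 0.104 0.166]
scene bin 0.86 [350.1, 264.8] 5305 [0.629 0.105 0.163]
scene flap 0.6 [359.3, 261.5] 1481 [0.61  0.114 0.166]
{'camera_matrix': array([[561.46370725,   0.        , 320.76268734],
       [  0.        , 561.46370725, 233.57388215],
       [  0.        ,   0.        ,   1.        ]]), 'origin': array([ 0.25961155, -1.23601924,  1.03022539]), 'attitude': array([-2.16634563,  0.23778197, -0.14578924])}
side plug_pot 0.76 [300.6, 202.3] 314 [0.515 0.074 0.198]
side bar 0.68 [324.8, 203.7] 1169 [0.603 0.13  0.169]
side bar 0.67 [330.0, 178.4] 384 [0.669 0.35  0.124]
side bin 0.64 [316.9, 233.1] 6632 [0.559 0.038 0.138]
side bin 0.56 [289.8, 172.6] 498 [0.551 0.472 0.083]
side flap 0.82 [328.0, 201.3] 1312 [0.607 0.132 0.168]
0.5
```

View pics/scene0.png

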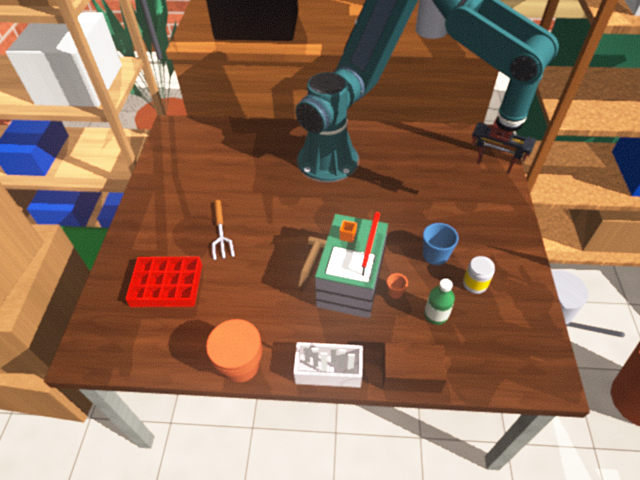

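View pics/side0.png

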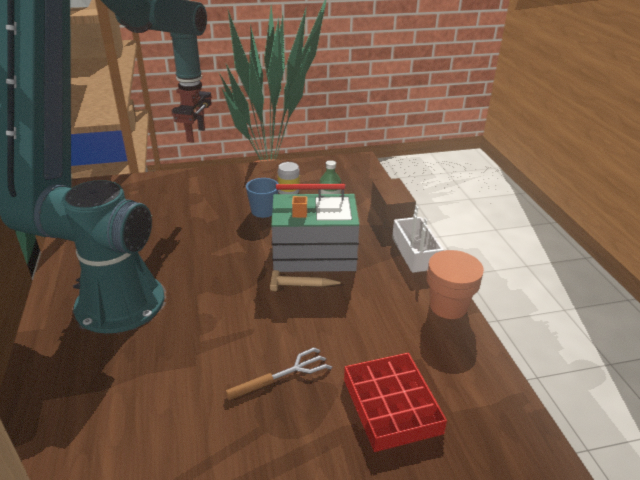

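Run:
```python
from h import *
for c,b in [('scene',(250,180,450,330)),('side',(220,140,420,290))]:
    im=cv2.imread(f'pics/{c}0.png');x0,y0,x1,y1=b
    cv2.imwrite(f'pics/{c}0z.png',cv2.resize(im[y0:y1,x0:x1],None,fx=4,fy=4,interpolation=cv2.INTER_CUBIC))
```

```text
(no output)
```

View pics/scene0z.png

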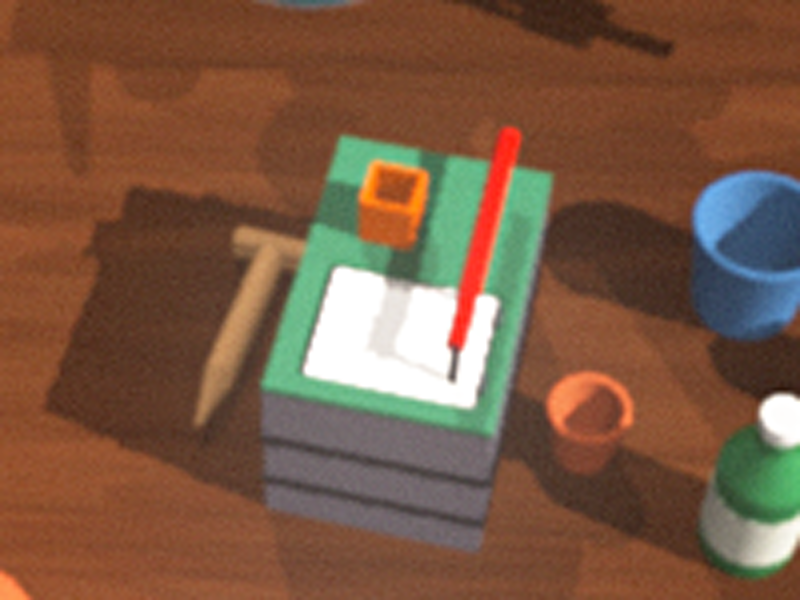

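Run:
```python
from h import *
for c in ['scene','side']:
    P=np.load(c+'P0.npy');d=np.load(c+'0.npy');im=cv2.imread(f'pics/{c}0.png')[:,:,::-1].astype(int)
    r,g,b=im[...,0],im[...,1],im[...,2]
    near=(P[...,0]>.4)&(P[...,0]<.85)&(P[...,1]>-.05)&(P[...,1]<.28)&(d>0)
    deck=near&(abs(P[...,2]-.165)<.008)
    q=P[deck][:,:2].astype(np.float32)
    print(c,'deck',deck.sum(),cv2.minAreaRect(q), P[deck][:,2].mean())
    red=near&(r>150)&(g<60)&(b<60)&(P[...,2]>.185)
    q=P[red]; print('bar',red.sum(),q.mean(0).round(4),q.min(0).round(3),q.max(0).round(3))
    if len(q): 
        vx=cv2.fitLine(q[:,:2].astype(np.float32),cv2.DIST_HUBER,0,.01,.01).ravel();print(vx, np.degrees(np.arctan2(vx[1],vx[0])))
        t=(q[:,:2]-vx[2:])@vx[:2]; print('ends',vx[2:]+t.min()*vx[:2],vx[2:]+t.max()*vx[:2],t.max()-t.min())
    org=near&(r>150)&(g>70)&(g<150)&(b<70)&(P[...,2]>.168)&(P[...,2]<.22)
    q=P[org];print('pot',org.sum(),q.min(0).round(3),q.max(0).round(3),cv2.minAreaRect(q[q[:,2]>.195][:,:2].astype(np.float32)))
    wh=near&(r>180)&(g>180)&(b>180)&(P[...,2]>.15)
    q=P[wh];print('flap',wh.sum(),q[:,2].mean(),cv2.minAreaRect(q[:,:2].astype(np.float32)))
```

```text
scene deck 3203 ((0.5611221194267273, 0.10475339740514755), (0.16733652353286743, 0.24825693666934967), 79.54513549804688) 0.16471696976524675
bar 184 [0.5492 0.1547 0.2176] [0.459 0.132 0.208] [0.657 0.178 0.224]
[ 0.9817603  -0.1901229   0.5491908   0.15471452] -10.959956
ends [0.4591121  0.17215873] [0.65696193 0.1338441 ] 0.20152559516668964
pot 288 [0.485 0.064 0.168] [0.643 0.175 0.219] ((0.5538519620895386, 0.10935156792402267), (0.09985747933387756, 0.16237708926200867), 78.00778198242188)
flap 1088 0.16567767914581844 ((0.6158876419067383, 0.09823182225227356), (0.12071242928504944, 0.10648136585950851), 79.07073211669922)
side deck 2485 ((0.5635104179382324, 0.10677210986614227), (0.18136104941368103, 0.24349713325500488), 78.95478057861328) 0.1663766225888648
bar 38 [0.5038 0.1586 0.2161] [0.466 0.14  0.213] [0.576 0.173 0.222]
[ 0.9785789  -0.20587194  0.5022507   0.15952893] -11.880548
ends [0.46599648 0.16715603] [0.57647506 0.14391371] 0.11289694484276934
pot 235 [0.474 0.063 0.169] [0.657 0.177 0.22 ] ((0.5549022555351257, 0.10712113976478577), (0.10279926657676697, 0.1888641119003296), 77.54633331298828)
flap 626 0.16690338161229737 ((0.6174471974372864, 0.09972870349884033), (0.13044686615467072, 0.09720656275749207), 79.50977325439453)
```

Run:
```python
from h import *
yaw=np.radians(-10.6);c_,s_=np.cos(yaw),np.sin(yaw);O=np.array([.5677,.1209])
R=np.array([[c_,-s_],[s_,c_]])
for c in ['scene','side']:
    P=np.load(c+'P0.npy');d=np.load(c+'0.npy');im=cv2.imread(f'pics/{c}0.png')[:,:,::-1].astype(int)
    B=P.copy();B[...,:2]=(P[...,:2]-O)@R
    m=(d>0)&(B[...,0]>-.12)&(B[...,0]<-.005)&(B[...,1]>-.1)&(B[...,1]<.01)
    for lo,hi in [(.175,.2),(.2,.216)]:
        k=m&(B[...,2]>lo)&(B[...,2]<hi)
        q=B[k]; print(c,k.sum(),(np.percentile(q,[2,50,98],axis=0)*1000).round(1).tolist(),cv2.minAreaRect((q[:,:2]*1000).astype(np.float32)))
```

```text
scene 152 [[-68.7, -62.0, 175.5], [-36.9, -41.9, 188.4], [-23.8, -21.7, 199.3]] ((-45.72196960449219, -41.6790885925293), (40.75816345214844, 46.521148681640625), 87.5600357055664)
scene 101 [[-67.6, -62.7, 200.6], [-42.6, -41.7, 207.5], [-24.5, -22.5, 213.7]] ((-46.770545959472656, -42.26372528076172), (40.60561752319336, 45.94028854370117), 87.13152313232422)
side 142 [[-65.5, -64.6, 175.5], [-45.6, -58.1, 190.5], [-26.2, -18.8, 199.8]] ((-45.57189178466797, -42.023529052734375), (48.278045654296875, 39.329219818115234), 88.8504409790039)
side 134 [[-65.2, -63.6, 200.3], [-45.7, -51.4, 208.2], [-25.9, -17.5, 214.1]] ((-45.60687255859375, -41.25931930541992), (49.951087951660156, 39.411537170410156), 88.85625457763672)
```

Call:
drive_tool:
  series:
    - [0.3, -0.5, 0.3, 0, 0, 0.2]
    - [0.42, -0.75, 0.3, 0, 0, 0.4]
    - [0.42, -0.75, 0.27, 0, 0, 0.4]
    - [0.42, -0.75, 0, 0, 0, 0.4]
    - [0.42, -0.75, 0, 0, 0, 0.4]
    - [0.42, -0.75, 0, 0, 0, 0.4]
    - [0.42, -0.75, 0, 0, 0, 0.4]
    - [0.42, -0.75, 0, 0, 0, 0.4]
    - [0.42, -0.75, 0, 0, 0, 0.35]
  grip: 33

```text
time_s: 1.25
tcp_pos: [0.3619, 0.3486, 0.2659]
ee_rot: [0.309, 3.126, 0.0]
force: [0.9, 0.2, -1.0]
opening: 0.387
```

Call:
drive_tool:
  series:
    - [0.46, -0.8, 0, 0, 0, 0.2]
    - [0.46, -0.8, 0, 0, 0, 0]
    - [0.46, -0.8, 0, 0, 0, 0]
    - [0.46, -0.8, 0, 0, 0, 0]
    - [0.46, -0.8, 0, 0, 0, 0]
    - [0.46, -0.8, 0, 0, 0, 0]
    - [0.46, -0.8, 0, 0, 0, 0]
    - [0.46, -0.8, 0, 0, 0, 0]
    - [0.3, -0.5, 0, 0, 0, 0]
    - [0, 0, 0, 0, 0, 0]

```text
time_s: 2.08
tcp_pos: [0.4828, 0.1401, 0.2659]
ee_rot: [0.295, 3.126, -0.002]
force: [-0.1, 0.9, 0.8]
opening: 0.376
```

```bash
cat >> h.py <<'E'
yaw=np.radians(-10.6);RB=np.array([[np.cos(yaw),-np.sin(yaw)],[np.sin(yaw),np.cos(yaw)]]);O=np.array([.5677,.1209])
def st():
    o=get_obs();p=o['tcp_pos'];T=cv2.Rodrigues(o['ee_rot'])[0]
    print('t',o['time_s'],'bin',((p[:2]-O)@RB*1000).round(1),'tipz',(p[2]-.017).round(4),'yang',np.degrees(np.arctan2(T[1,1],T[0,1])).round(1),'zax',T[:,2].round(3),'F',np.array(o['force']).round(2),'op',round(o['opening']*87.8,1),'tcp',p.round(4))
E
python3 - <<'E'
from h import *
st()
for c in ['side','scene','wrist']:
    im,d=read_camera(c);save(c+'1',im)
    np.save(c+'P1.npy',pts(c,d))
im=cv2.imread('pics/side1.png');cv2.imwrite('pics/side1z.png',cv2.resize(im[120:270,220:420],None,fx=4,fy=4,interpolation=cv2.INTER_CUBIC))
E
```

```text
t 2.0833 bin [-87.    3.2] tipz 0.2489 yang 79.2 zax [ 0.001 -0.001 -1.   ] F [-0.07  0.93  0.77] op 33.0 tcp [0.4828 0.1401 0.2659]
```

View pics/side1z.png

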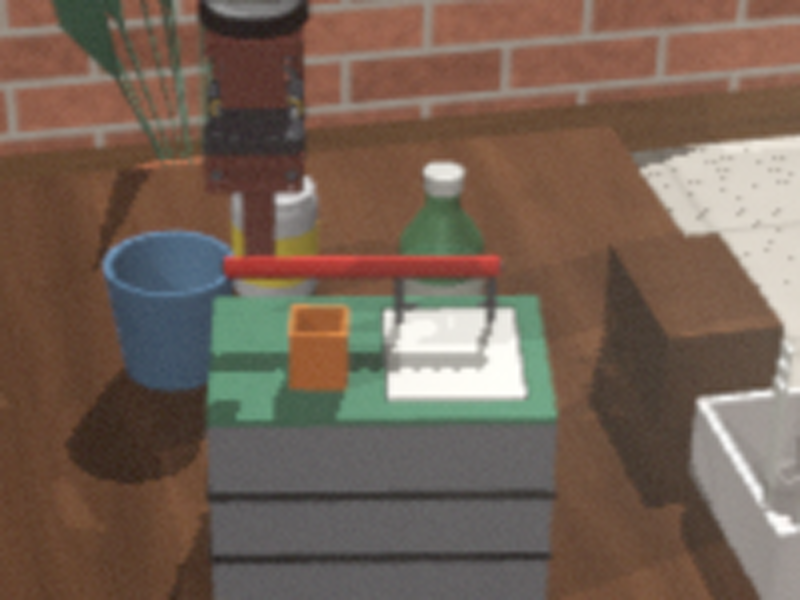

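View pics/wrist1.png

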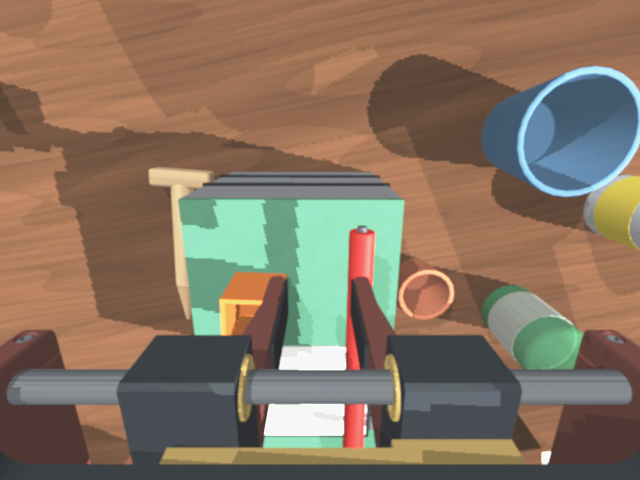

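Run:
```python
from h import *
P=np.load('wristP1.npy');B=P.copy();B[...,:2]=(P[...,:2]-O)@RB
for lo,hi in [(.247,.253),(.253,.26),(.26,.27),(.27,.285)]:
    for s in (1,-1):
        k=(B[...,2]>lo)&(B[...,2]<hi)&((B[...,1]-.0032)*s>0)&(abs(B[...,1])<.07)&(abs(B[...,0]+.087)<.04)
        q=B[k]*1000;print(lo,s,len(q),np.percentile(q,[1,50,99],axis=0).round(1).tolist() if len(q) else '')
k=(B[...,2]>.213)&(B[...,2]<.225)&(abs(B[...,1]-.03)<.02)
q=B[k]*1000;print('bar',np.percentile(q,[2,50,98],axis=0).round(1).tolist())
im=cv2.imread('pics/wrist1.png');cv2.imwrite('pics/wrist1z.png',cv2.resize(im[210:360,200:400],None,fx=4,fy=4,interpolation=cv2.INTER_CUBIC))
```

```text
0.247 1 77 [[-102.5, 22.4, 248.3], [-101.6, 24.2, 250.9], [-82.6, 31.1, 253.0]]
0.247 -1 84 [[-102.6, -19.2, 248.4], [-101.8, -12.7, 251.3], [-84.6, -10.5, 252.9]]
0.253 1 166 [[-102.7, 22.4, 253.1], [-101.8, 24.8, 256.6], [-81.2, 31.2, 259.7]]
0.253 -1 159 [[-102.6, -19.2, 253.1], [-101.8, -12.4, 256.5], [-81.5, -10.4, 259.8]]
0.26 1 275 [[-102.6, 22.4, 260.1], [-101.7, 24.6, 265.1], [-81.8, 31.2, 270.0]]
0.26 -1 272 [[-102.6, -19.2, 260.3], [-101.8, -12.7, 265.2], [-82.1, -10.4, 269.8]]
0.27 1 521 [[-102.6, 22.4, 270.2], [-101.6, 24.9, 278.3], [-81.5, 32.0, 284.8]]
0.27 -1 521 [[-102.7, -19.9, 270.3], [-101.6, -12.9, 278.2], [-81.7, -10.4, 284.8]]
bar [[-115.3, 24.6, 213.5], [-52.6, 29.8, 217.6], [48.4, 38.8, 219.8]]
```

View pics/wrist1z.png

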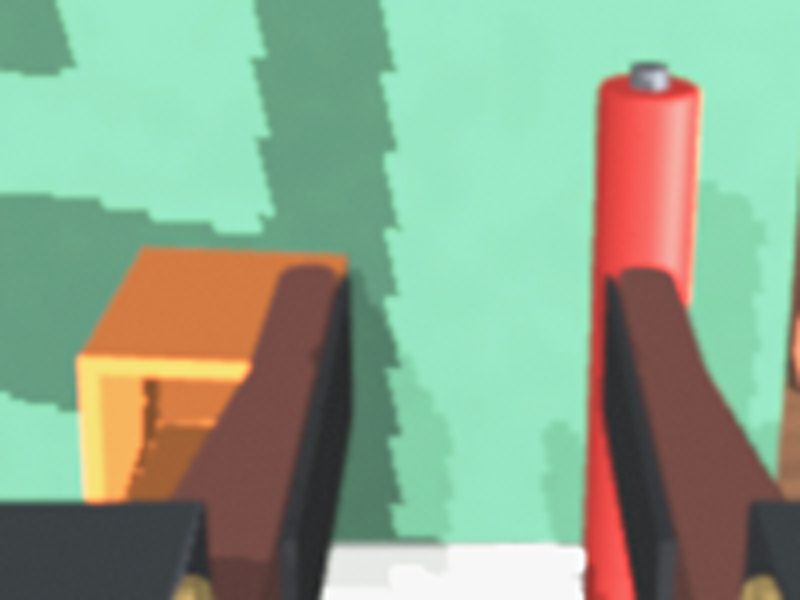

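Call:
drive_tool:
  series:
    - [0, 0, -0.3, 0, 0, 0.05]
    - [0, 0, -0.4, 0, 0, 0]
    - [0, 0, -0.2, 0, 0, 0]
    - [0, 0, 0, 0, 0, 0]
    - [0, 0, 0, 0, 0, 0]
  grip: 35

```text
time_s: 2.65
tcp_pos: [0.4801, 0.1432, 0.2382]
ee_rot: [-0.283, -3.127, 0.001]
force: [-0.1, -1.1, 0.1]
opening: 0.402
```

Run:
```python
from h import *
st()
im,d=read_camera('wrist');save('wrist2',im)
P=pts('wrist',d);B=P.copy();B[...,:2]=(P[...,:2]-O)@RB
cv2.imwrite('pics/wrist2z.png',cv2.resize(im[210:360,200:400,::-1],None,fx=4,fy=4,interpolation=cv2.INTER_CUBIC))
```

```text
t 2.65 bin [-90.2   5.8] tipz 0.2212 yang 79.7 zax [-0.001 -0.    -1.   ] F [-0.05 -1.11  0.13] op 35.3 tcp [0.4801 0.1432 0.2382]
```

View pics/wrist2z.png

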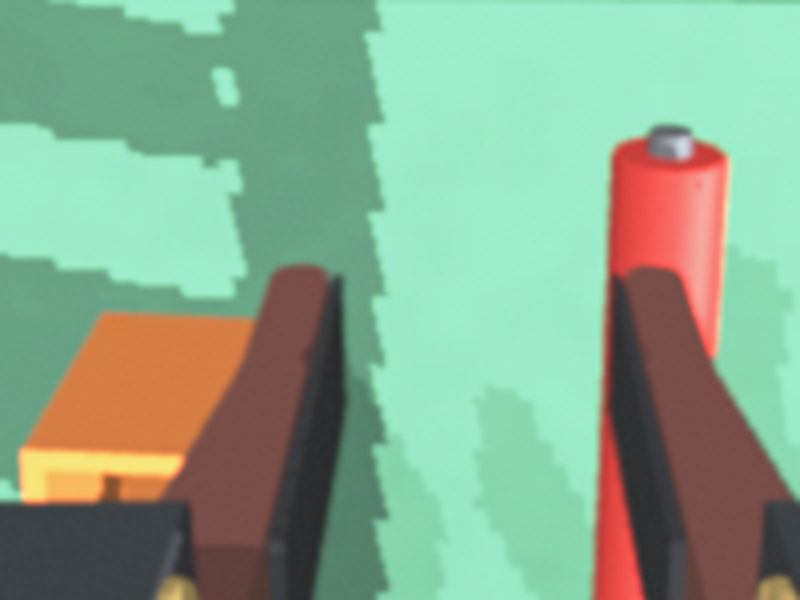

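Call:
drive_tool:
  series:
    - [0, 0, -0.1, 0, 0, 0]
    - [-0.03, -0.17, -0.13, 0, 0, 0]
    - [-0.028, -0.15, -0.12, 0, 0, 0]
    - [-0.021, -0.115, -0.12, 0, 0, 0]
    - [0, 0, 0, 0, 0, 0]
    - [0, 0, 0, 0, 0, 0]

```text
time_s: 3.2
tcp_pos: [0.4782, 0.1293, 0.2243]
ee_rot: [-0.286, -3.128, 0.0]
force: [0.5, -0.0, -1.4]
opening: 0.396
```

Run:
```python
from h import *
st()
im,d=read_camera('wrist');save('wrist3',im)
cv2.imwrite('pics/wrist3z.png',cv2.resize(im[210:360,200:400,::-1],None,fx=4,fy=4,interpolation=cv2.INTER_CUBIC))
```

```text
t 3.2 bin [-89.5  -8.2] tipz 0.2073 yang 79.6 zax [-0.001 -0.    -1.   ] F [ 0.53 -0.01 -1.43] op 34.8 tcp [0.4782 0.1293 0.2243]
```

View pics/wrist3z.png

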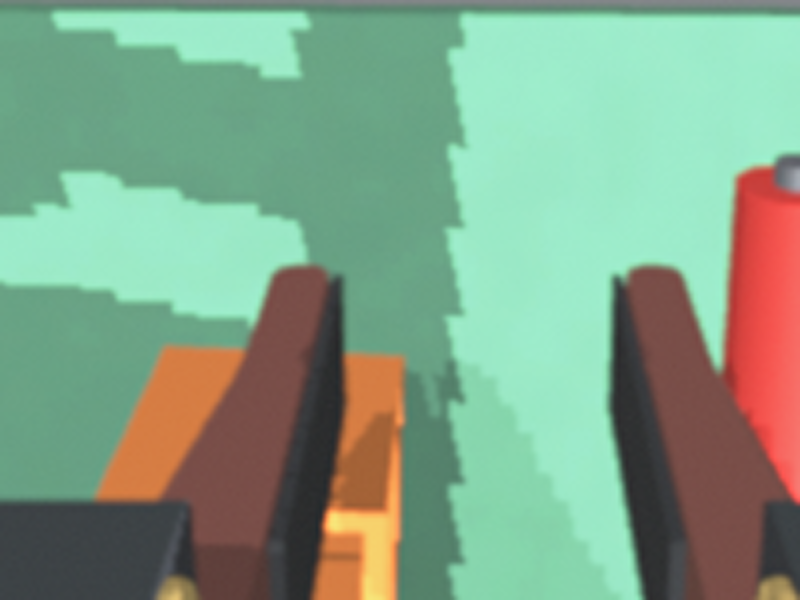

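Call:
drive_tool:
  series:
    - [0, 0, 0.3, 0, 0, 0]
    - [0, 0, 0.3, 0, 0, 0]
    - [0.03, 0.17, 0, 0, 0, 0]
    - [0.03, 0.17, 0, 0, 0, 0]
    - [0.03, 0.15, 0, 0, 0, 0]
    - [0, 0, -0.13, 0, 0, 0]
    - [0, 0, -0.13, 0, 0, 0]
    - [0, 0, -0.1, 0, 0, 0]
    - [0, 0, 0, 0, 0, 0]
    - [0, 0, 0, 0, 0, 0]

```text
time_s: 4.08
tcp_pos: [0.4811, 0.1443, 0.2314]
ee_rot: [-0.285, -3.128, 0.0]
force: [0.4, -0.4, 1.6]
opening: 0.399
```

```bash
cat > look.py <<'E'
from h import *
import sys
n=sys.argv[1]
st()
im,d=read_camera('wrist');save('wrist'+n,im)
B=pts('wrist',d);B[...,:2]=(B[...,:2]-O)@RB
imi=im.astype(int);red=(imi[...,0]>150)&(imi[...,1]<110)&(imi[...,2]<110)&(imi[...,0]-imi[...,1]>90)&(d>0)&(B[...,2]>.165)&(B[...,2]<.23)&(abs(B[...,1]-.015)<.035)&(B[...,0]>-.12)&(B[...,0]<.09)
org=(imi[...,0]>150)&(imi[...,1]>80)&(imi[...,2]<110)&(d>0)&(B[...,1]<-.01)&(B[...,1]>-.1)&(B[...,2]>.17)
for nm,k in (('bar',red),('pot',org)):
    q=B[k]*1000
    if len(q)>10: print(nm,len(q),np.percentile(q,[2,50,98],axis=0).round(1).tolist())
cv2.imwrite(f'pics/wrist{n}z.png',cv2.resize(im[180:360,190:430,::-1],None,fx=3.3,fy=3.3,interpolation=cv2.INTER_CUBIC))
E
python3 look.py 4
```

```text
t 4.0833 bin [-89.4   7.1] tipz 0.2144 yang 79.6 zax [-0. -0. -1.] F [ 0.4  -0.41  1.59] op 35.1 tcp [0.4811 0.1443 0.2314]
bar 2551 [[-114.6, 16.2, 209.0], [-76.2, 20.1, 213.6], [12.9, 28.8, 215.7]]
pot 2347 [[-122.7, -60.0, 171.7], [-67.5, -41.0, 202.4], [-65.6, -10.7, 322.7]]
```

View pics/wrist4z.png

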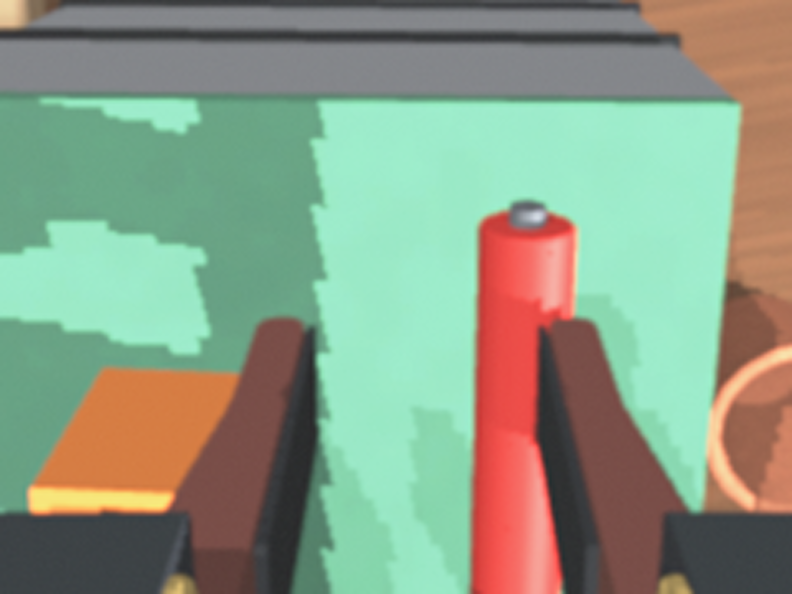

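Call:
drive_tool:
  series:
    - [-0.02, -0.12, -0.02, 0, 0, 0]
    - [-0.02, -0.11, -0.05, 0, 0, 0]
    - [-0.014, -0.075, -0.1, 0, 0, 0]
    - [-0.02, -0.1, -0.1, 0, 0, 0]
    - [-0.021, -0.115, -0.12, 0, 0, 0]
    - [0, 0, 0, 0, 0, 0]
    - [0, 0, 0, 0, 0, 0]

```text
time_s: 4.72
tcp_pos: [0.4781, 0.1283, 0.2198]
ee_rot: [-0.285, -3.128, 0.001]
force: [0.3, -1.0, 3.0]
opening: 0.396
```

```bash
python3 look.py 5
```

```text
t 4.7167 bin [-89.4  -9.2] tipz 0.2028 yang 79.6 zax [-0.001 -0.    -1.   ] F [ 0.34 -1.03  3.01] op 34.7 tcp [0.4781 0.1283 0.2198]
bar 2246 [[-114.7, 4.3, 196.3], [-68.0, 7.6, 201.7], [13.7, 17.3, 205.3]]
pot 3362 [[-121.1, -59.0, 171.8], [-108.2, -27.4, 298.6], [-29.1, -12.0, 312.6]]
```

View pics/wrist5z.png

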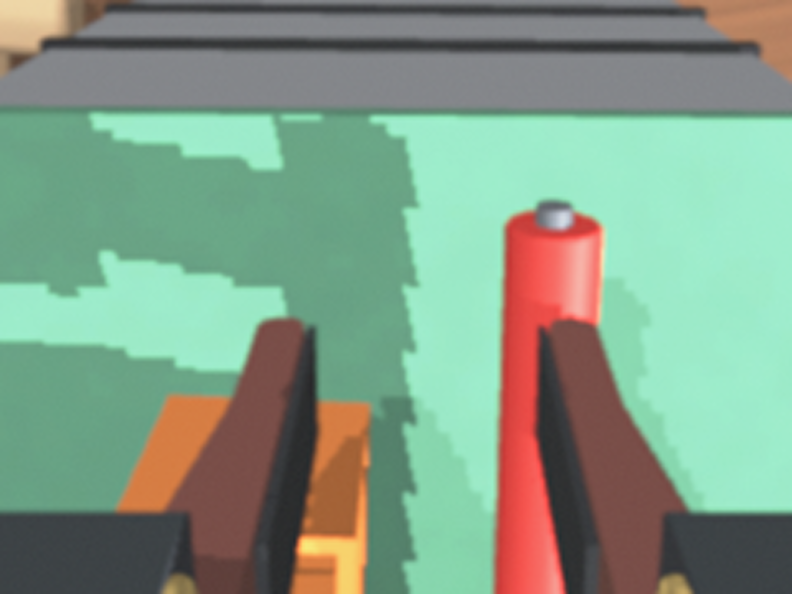

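Call:
drive_tool:
  series:
    - [-0.021, -0.115, -0.12, 0, 0, 0]
    - [-0.018, -0.1, -0.13, 0, 0, 0]
    - [-0.015, -0.082, -0.15, 0, 0, 0]
    - [-0.01, -0.05, -0.13, 0, 0, 0]
    - [-0.003, -0.016, -0.09, 0, 0, 0]
    - [0, 0, 0, 0, 0, 0]
    - [0, 0, 0, 0, 0, 0]
    - [0, 0, 0, 0, 0, 0]

```text
time_s: 5.43
tcp_pos: [0.4763, 0.1179, 0.2015]
ee_rot: [-0.285, -3.129, 0.0]
force: [0.1, -0.2, 1.8]
opening: 0.398
```

```bash
python3 look.py 6
python3 - <<'E'
from h import *
im,d=read_camera('scene');save('scene6',im)
cv2.imwrite('pics/scene6z.png',cv2.resize(im[180:330,250:450,::-1],None,fx=4,fy=4,interpolation=cv2.INTER_CUBIC))
E
```

```text
t 5.4333 bin [-89.2 -19.8] tipz 0.1845 yang 79.6 zax [-0. -0. -1.] F [ 0.12 -0.2   1.75] op 35.0 tcp [0.4763 0.1179 0.2015]
bar 2127 [[-114.8, -4.4, 177.5], [-62.2, -1.5, 183.1], [14.4, 9.0, 205.5]]
pot 5227 [[-119.6, -49.7, 173.5], [-66.7, -31.9, 210.1], [-27.9, -12.3, 294.1]]
```

View pics/wrist6z.png

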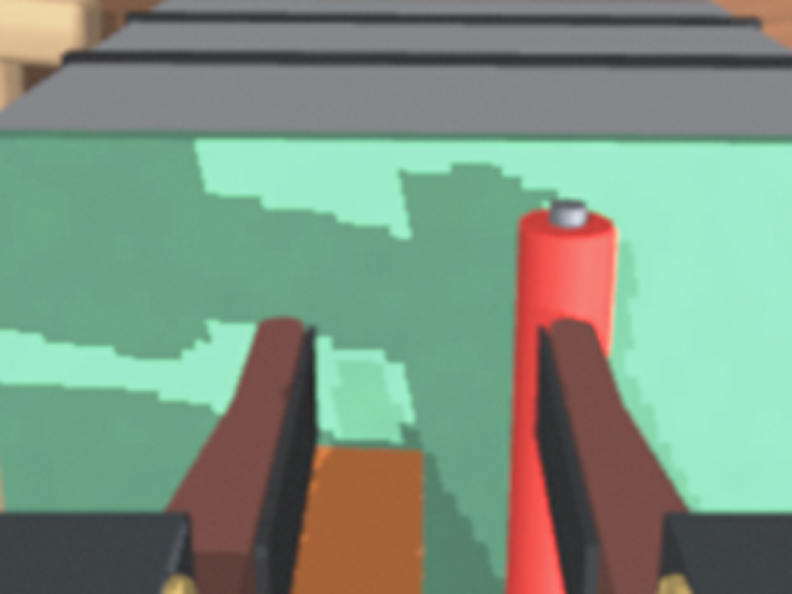

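View pics/scene6z.png

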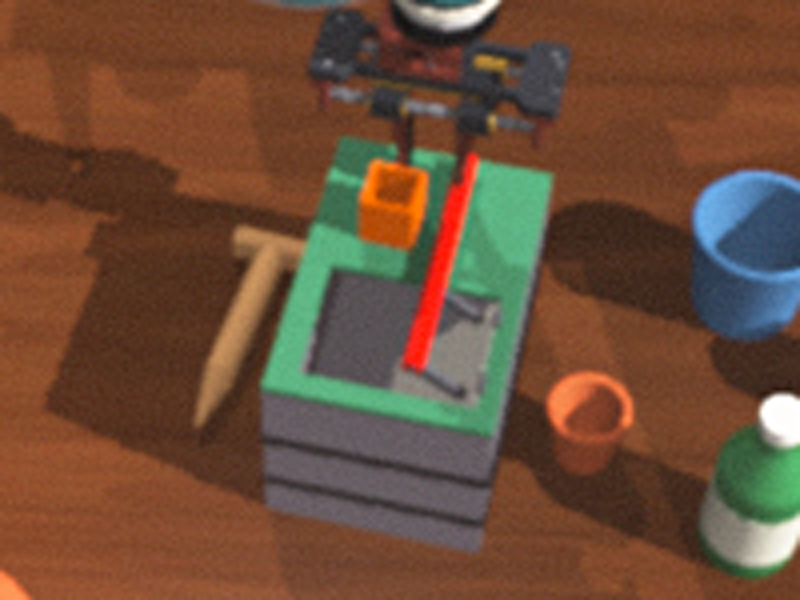

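Call:
drive_tool:
  series:
    - [0.2, -0.037, 0, 0, 0, 0]
    - [0.2, -0.037, 0, 0, 0, 0]
    - [0.2, -0.037, 0, 0, 0, 0]
    - [0.2, -0.037, 0, 0, 0, 0]
    - [0.2, -0.037, 0, 0, 0, 0]
    - [0, 0, 0, 0, 0, 0]
    - [0, 0, 0, 0, 0, 0]

```text
time_s: 6.12
tcp_pos: [0.5079, 0.1121, 0.2017]
ee_rot: [0.285, 3.126, 0.0]
force: [2.6, -0.9, 1.7]
opening: 0.4
```

```bash
cat > look2.py <<'E'
from h import *
import sys
n=sys.argv[1]
im,d=read_camera('scene');a=im[180:330,270:430,::-1]
im,d=read_camera('side');b=im[140:290,230:390,::-1]
cv2.imwrite(f'pics/both{n}.png',cv2.resize(np.hstack([a,b]),None,fx=2.5,fy=2.5,interpolation=cv2.INTER_CUBIC))
E
python3 look.py 7; python3 look2.py 7
```

```text
t 6.1167 bin [-57.1 -19.7] tipz 0.1847 yang 79.6 zax [ 0.002 -0.    -1.   ] F [ 2.62 -0.85  1.74] op 35.1 tcp [0.5079 0.1121 0.2017]
bar 3328 [[-114.5, -4.4, 179.5], [-57.3, -0.9, 183.4], [46.5, 9.5, 188.1]]
pot 4796 [[-87.9, -58.7, 171.5], [-46.6, -29.9, 210.5], [-7.6, -11.1, 294.2]]
```

View pics/both7.png

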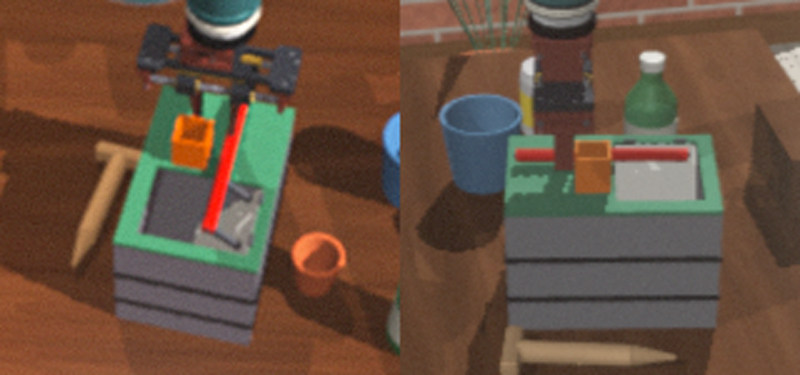

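View pics/wrist7z.png

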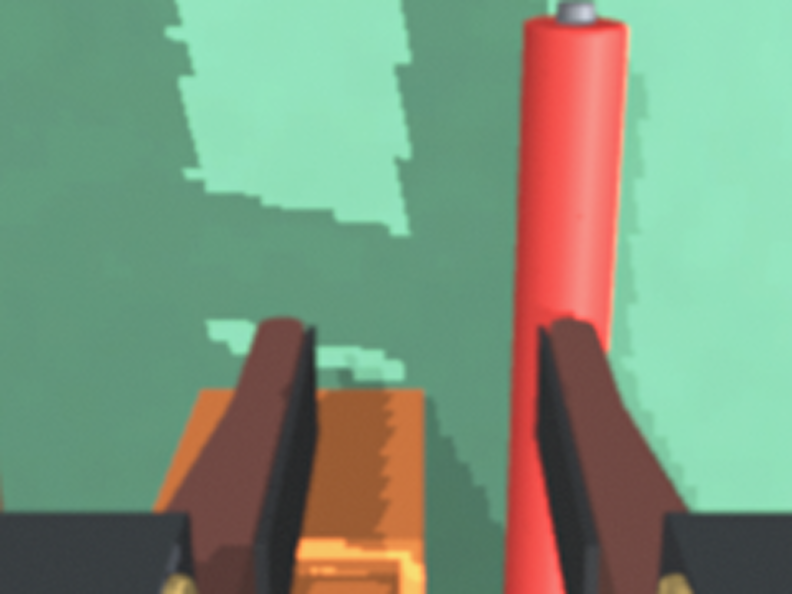

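Call:
drive_tool:
  series:
    - [0.2, -0.037, 0, 0, 0, 0]
    - [0.2, -0.037, 0, 0, 0, 0]
    - [0.2, -0.037, 0, 0, 0, 0]
    - [0.2, -0.037, 0, 0, 0, 0]
    - [0.2, -0.037, 0, 0, 0, 0]
    - [0.2, -0.037, 0, 0, 0, 0]
    - [0.2, -0.037, 0, 0, 0, 0]
    - [0.2, -0.037, 0, 0, 0, 0]
    - [0, 0, 0, 0, 0, 0]
    - [0, 0, 0, 0, 0, 0]

```text
time_s: 7.1
tcp_pos: [0.5559, 0.1032, 0.2018]
ee_rot: [0.285, 3.126, 0.0]
force: [0.8, 0.7, 1.9]
opening: 0.4
```

```bash
python3 look.py 8; python3 look2.py 8
```

```text
t 7.1 bin [ -8.3 -19.6] tipz 0.1848 yang 79.6 zax [ 0.003 -0.    -1.   ] F [0.8  0.66 1.94] op 35.2 tcp [0.5559 0.1032 0.2018]
bar 6797 [[-112.5, -4.3, 179.4], [-57.2, 0.9, 183.7], [78.9, 10.1, 185.9]]
pot 1403 [[-40.9, -50.1, 280.4], [-28.7, -24.3, 292.4], [-27.5, -10.5, 294.3]]
```

View pics/both8.png

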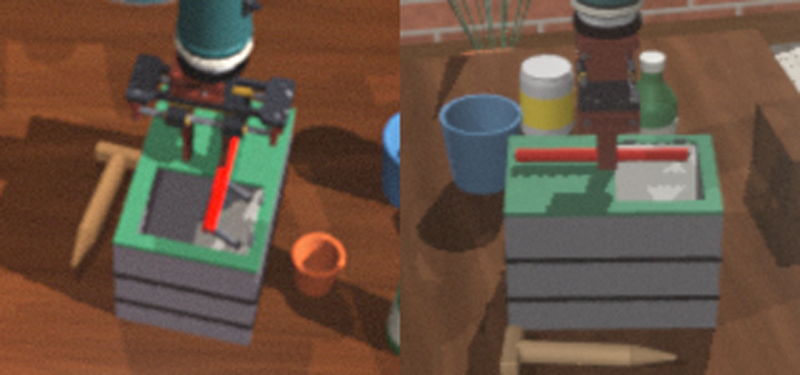

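View pics/wrist8.png

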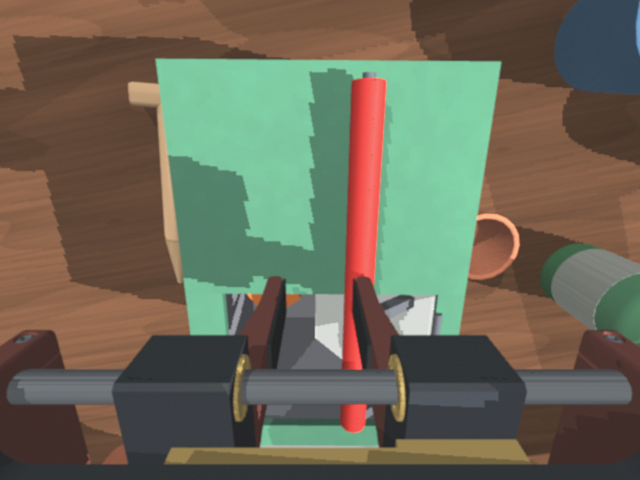

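Run:
```python
from h import *
for c in ['scene','side','wrist']:
    im,d=read_camera(c);B=pts(c,d);B[...,:2]=(B[...,:2]-O)@RB;im=im.astype(int)
    k=(d>0)&(B[...,0]>-.12)&(B[...,0]<.115)&(B[...,1]>-.095)&(B[...,1]<.06)&(B[...,2]<.155)&(im[...,0]-im[...,2]>40)
    print(c,k.sum(),np.percentile(B[k]*1000,[2,50,98],axis=0).round(0).tolist() if k.sum()>3 else '')
```

```text
scene 26 [[-111.0, -28.0, -0.0], [-64.0, -19.0, 8.0], [28.0, 3.0, 104.0]]
side 0 
wrist 306 [[60.0, -83.0, 6.0], [68.0, -46.0, 51.0], [102.0, -37.0, 52.0]]
```

Call:
drive_tool:
  series:
    - [0, 0.1, 0.5, 0, 0, 0]
    - [0, 0.1, 0.9, 0, 0, 0]
    - [0, 0, 0.9, 0, 0, 0]
    - [0, 0, 0.9, 0, 0, 0]
    - [0, 0, 0.5, 0, 0, 0]
    - [0, 0, 0, 0, 0, 0]
    - [0, 0, 0, 0, 0, 0]
    - [0, 0, 0, 0, 0, 0]
    - [0, 0, 0, 0, 0, 0]
    - [0, 0, 0, 0, 0, 0]

```text
time_s: 8.23
tcp_pos: [0.5533, 0.1093, 0.3108]
ee_rot: [-0.284, -3.126, 0.001]
force: [-0.8, -0.3, 0.5]
opening: 0.401
```

Call:
drive_tool:
  series:
    - [-0.5, 0, 0.3, 0, 0, 0]
    - [-0.5, 0, 0.3, 0, 0, 0]
    - [-0.5, 0, 0, 0, 0, 0]
    - [-0.5, 0, 0, 0, 0, 0]
    - [0, 0, 0, 0, 0, 0]
    - [0, 0, 0, 0, 0, 0]
    - [0, 0, 0, 0, 0, 0]
    - [0, 0, 0, 0, 0, 0]
    - [0, 0, 0, 0, 0, 0]
    - [0, 0, 0, 0, 0, 0]

```text
time_s: 9.07
tcp_pos: [0.4949, 0.1093, 0.3303]
ee_rot: [-0.285, -3.128, 0.0]
force: [-0.7, 0.1, -0.4]
opening: 0.399
```

```bash
python3 look2.py 9; python3 look.py 9
python3 - <<'E'
from h import *
P0=np.load('sceneP0.npy')
im,d=read_camera('scene');save('scene9',im);B=pts('scene',d);B[...,:2]=(B[...,:2]-O)@RB
i=im.astype(int);k=(d>0)&(B[...,0]>.005)&(B[...,0]<.095)&(B[...,1]>-.07)&(B[...,1]<.0)
print(k.sum(),np.percentile(B[k][:,2]*1000,[2,20,50,80,98]).round(1))
E
```

```text
t 9.1667 bin [-69.7 -24.8] tipz 0.3134 yang 79.6 zax [-0. -0. -1.] F [-0.46 -0.09 -0.02] op 35.3 tcp [0.4946 0.1093 0.3304]
bar 1285 [[-114.0, 24.4, 214.0], [-67.0, 28.0, 217.9], [-5.6, 37.7, 220.1]]
pot 1931 [[-101.7, -55.6, 407.0], [-89.6, -36.6, 420.9], [-88.2, -13.2, 423.0]]
613 [159.7 162.8 164.8 166.7 170. ]
```

View pics/both9.png

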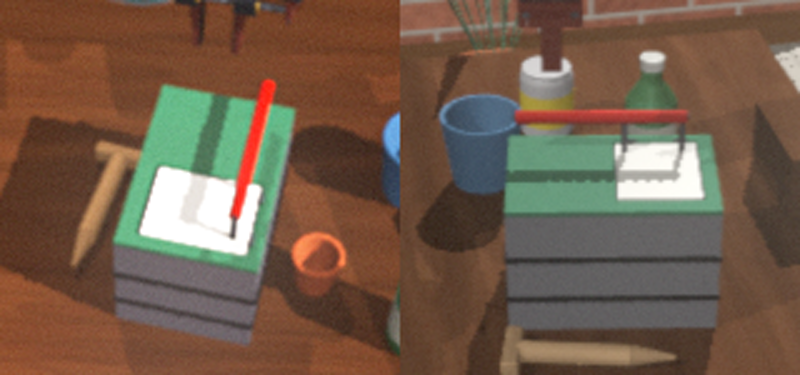

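View pics/scene9.png

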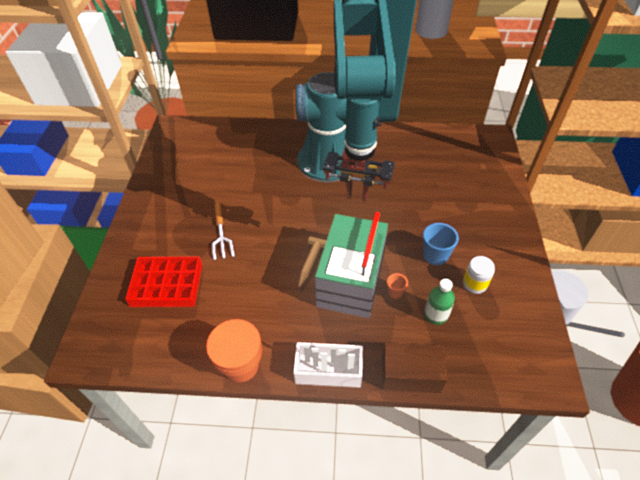

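The flap is shut flush at about z 165 mm, with the bar back at y = 30, z = 211. The pot is no longer on the deck, every other item is where it stood, and the arm is clear.

```bash
python3 -c "
from h import *
print(close_job())"
```

```text
the job is handed in; nothing more can be done
None
```

The orange pot is in the wash bin with the flap shut over it, and I handed the job in at about 9 s of the 38 s allowed. No verdict was reported.

- **What I did:** One finger pressed the red bar down its arc to close to the stop, about 0.93 rad judged from the fingertip height. With the bar held there, the other finger slid the pot along the deck until it dropped through the hole. I then lifted quickly so the flap could close by itself.
- **One failed try:** On the first press I moved sideways before the finger had loaded the bar, so it came down beside the bar without moving the flap. I lifted, went back over the bar and pressed straight down first. The pot was not touched during this.
- **Last checks:** Before release, the wrist camera's depth put the pot's rim at about 51 mm, which fits it standing upright on the bin floor. The depth gave the pot's x only roughly. After release, the flap read flush at about 165 mm and the bar was back at its shut position. The other items look unmoved by eye in the scene picture, and the arm is well clear with the force reading near zero.
- **Not checked:** I could not see the pot once the flap had closed.

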